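# Child-lock the sweets box

## Task

Make the wooden sweets box safe from small hands: slide its flat lid fully shut over the sweets, then pull up the spring plunger of the lock bar, slide the bar on to the next hole (the middle one of three) so that it stands across the lid's way, and let the pin drop fully home in that hole. Finish while still holding the plunger's knob with the pin seated; do not let go of it. Leave the spice jar, the tin and the mill beside the box where they stand.

Things in the scene. Friction and masses are not known exactly. Their poses are not given: they have to be found in the camera images.
- sweets_box: Light wooden box (level) fixed to the worktop, 120 (x) x 280 (y) x 75 mm high, a 72 mm wide ledge of that height on its front, to x = -158, y = -72 to 0. Origin on the worktop under the middle of the 120 x 280 part; at yaw 0 x points away from the robot, y left. Yaw within 0.35 rad. Left (+y) half: open sweets compartment; right half: deck where the open lid parks. Lid rails rise to z = 87 mm.
- lid (a joint): Slide of the flat wooden lid (99 x 136 x 6 mm, top at z = 82 mm) along the box's +y, in m: 0 = fully open, parked on the right deck; 0.115 = fully shut against its end stop. Starts at 0 to 0.04, slides with about 1 N of friction, stays where left. It cannot pass the lock bar when that stands across its way, nor the bar an unshut lid.
- lid_grip (a point): Point in the upright wooden rib on the middle of the lid. The rib is 50 mm long along the box's x, 12 mm thick along its y, z = 82 to 105 mm; this point lies at z = 96 mm, box x = -12, y = -50 mm + lid value. Pinch it across its thickness or push it along y.
- lock_bar (a joint): Slide of the lock bar along the box's +x, in m: 0 = pin at the first hole (start, clear of the lid), 0.030 = next (middle) hole, bar across the lid's way, 0.060 = last hole. Square aluminium tube 16 x 18 x 90 mm along x at box y = -20 mm, top z = 95 mm; a carriage on its right (top z = 97 mm) carries the plunger. Friction 1 N. With the pin in a hole the bar only has 2 mm play.
- plunger (a joint): Lift of the spring plunger along z, in m: 0 = pin fully down, 0.016 = pulled up to its stop. The 8 mm round-tipped pin reaches 10 mm into a hole: lift it more than 0.010 (not over 0.016) to clear the strip. The spring pulls down with 4 N at 0, 8 N at the stop. Let down between holes, the pin rides on the strip at 0.009 to 0.010 and drops when over a hole.
- knob: Plunger knob to grip: upright, round, black, 22 mm diameter, 28 mm tall, origin at its centre. Pin down, it spans z = 106 to 134 mm (centre 120 mm); below it a 20 mm collar ends at z = 103 mm. It moves with plunger and lock bar; at box x = -130 mm + lock bar value, y = -48 mm. Grip it with 20 N or more to pull it.
- next_hole (a point): Centre of the middle of three 12 mm square holes, 30 mm apart along the box's x, in the steel strip on the ledge; at the strip's top, z = 87 mm, box x = -100 mm, y = -48 mm. The others lie at x = -130 (first, at the start under the knob) and -70 mm (last). Fixed to the box.
- spice_jar: Bystander: small spice jar, 43 mm diameter, 100 mm tall, near the front left of the box; origin under its centre.
- tin: Bystander: low tin, 76 mm diameter, 58 mm tall, to the right of the box; origin under its centre.
- mill: Bystander: small salt mill, 44 mm diameter, 90 mm tall, at the front right of the box; origin under its centre.

How it is judged (in metres and radians):
On the way, in this order (a step that is already met when the one before it is completed fails the run):
1. the lid is fully shut while the lock bar still stands at the first hole (value of joint lid above 0.11 m and value of joint lock_bar below 0.006 m), for 0.2 s.
2. the fingers pull the plunger up until the pin is clear of the strip, lid still shut (value of joint lid above 0.11 m and value of joint plunger above 0.008 m and contact force between the fingers and knob above 2 N), for 0.1 s.
3. the bar is at the next hole with the pin down in it (value of joint lid above 0.11 m and value of joint lock_bar between 0.025 and 0.035 m and value of joint plunger below 0.003 m), for 0.2 s.
At the end, for the whole second after the job is handed in: Lid shut to within 5 mm, lock bar at the middle hole (0.030 within 5 mm), pin down to within 3 mm, the fingers still gripping the knob with more than 8 N; jar, tin and mill upright and within 30 mm of where they stood (all of step 3 and contact force between the fingers and knob above 8 N and distance of each of spice_jar, tin, mill from where it was at the start of the episode below 0.03 m and angle between each of spice_jar, tin, mill's own z axis and vertical below 0.3 rad); the arm keeps its last pose, push and grip.
It fails at once if the spice jar, the tin or the mill is pushed more than 30 mm or tipped over (distance of any of spice_jar, tin, mill from where it was at the start of the episode above 0.03 m or angle between any of spice_jar, tin, mill's own z axis and vertical above 0.3 rad).
It also fails if it takes over 38 s, if anything falls off the work surface, if the arm or the gripper's body presses on something with over 40 N, if the wrist force passes 120 N, or if a joint passes its speed limit or range.

## Robot

A 6-joint arm with a two-finger parallel gripper is mounted at the origin on a cart in front of the work surface, level with it; the furniture and walls round the work are solid. World frame = base frame: x ahead of the robot, y to its left, z up, the work surface at z = 0. Lengths are in m, angles in degrees, forces in N, time in s.
With the tool pointing down it reaches from about 0.4 to 0.825 m from the base axis. Payload 7 kg.
Tool frame: the origin (TCP) lies midway between the tips of the shut fingers; the grasp point (between the pads) lies r.pinch_z behind it (r.pinch_z is the distance from the TCP to the grasp point, in m); z points along the fingers, y is the line along which they close (so a half turn about z gives the same grasp; the last joint's range is limited). The gripper opens to 88 mm and grips with 3 to 60 N. Pads are 19 mm wide; open, the fingers measure 130 mm over their backs; the gripper's body (78 mm by 193 mm) begins 47 mm behind the grasp point.
Start: joints at [84.632, 20.546, 0.682, 0, -70.136, -16.507], TCP at [0.252, 0.626, 0.206] pointing down, gripper open.
Joint ranges: [-176.03, 176.03], [-82.01, 121.73], [-58.28, 71.71], [-173.87, 95.51], [-174.79, -0.11], [-173.66, 173.66]. Speed limits (degrees/s): [136.94, 136.94, 172.46, 180, 180, 180].

## Interface

Orientations are given as [roll, pitch, yaw] about the fixed x, y, z axes, in that order (R = Rz(yaw) Ry(pitch) Rx(roll)).
In Python, from plant import r, optics, job gives the robot as it stands.
- The arm moves only by the shell command python3 -m crank 'ROWS' [FORCE]. ROWS is JSON, a list of rows, each an object with "xyz": the shift along the tool's x, y, z in units of 30 mm (1.0 is 30 mm), a list of three; "delta_rot": the turn, a rotation vector about the tool's x, y, z in degrees, a list of three; "claw": the closure, from 0 (fully open) to 1 (shut). A call has 1 to 20 rows; each row is the pose to reach, as a shift and turn from the pose commanded when the call began, along the tool's axes at that moment; what a row does not reach only later rows make up. A row lasts 1/8 s, in which the tool goes at most 62.5 mm and 10.7 degrees, less where a joint would pass 70% of its speed; a pose out of reach is approached as far as the arm can. A call with a gripper value outside its range is refused whole. The fingers move at their own pace and stop on an object; FORCE is the grip in N (left out, the last holds). Time passes only in rows, so rows that repeat a pose let the fingers close. It gives the time, the measured TCP pose, the force, the opening and the grip force at its end, in the units of the state.
- r.get_state(): the state, without advancing time (a new reading comes with each control period).
- optics.capture(name): name is "scene" or "top"; returns a dict with "img" (480x640x3 uint8, blue, green, red), "fovy" (degrees; the focal length in pixels is half the picture's height over the tangent of half this angle, whatever the lens; pixels are square), "cx", "cy" (the principal point, pixels), "eye" and "rotation" of the camera in the world. Camera axes: x right, y up, looking along -z (the intrinsics and any distortion apply to the point x, -y, -z); pixel columns grow to the right and rows downward; lengths in m; the calibration is good to about 2 mm. A picture is of the moment at which its call begins. There is no depth.
- job.close_job(): hands the job in; it is judged then, once.
The state is a dict: "time_s": time; "joints": joint angles; "qd": joint speeds; "joint_torque": joint torques, N m; "tcp_pos": TCP position; "eef_rot": TCP orientation; "contact_force": force on the tool from outside, world axes, zero at the start; "moment": the same for the moment, N m; "gripper_width": finger opening in m; "gripper_force": force on a finger pad.
Only numpy, scipy, OpenCV 4.12 (cv2) and the standard library are available. Lean on these libraries where they do the work, as an engineer would, in place of code of your own. Each camera call takes 0.05 s, during which the arm holds its last target. There are 200 camera calls.

## Working session

There is one attempt and no reset: what is moved stays moved. The work goes in short steps, Python scripts to look and compute and a shell command to move; the robot and the scene stay as the last step left them, time stands still between calls to the robot, and variables do not carry over. Pictures are saved under pics/ and viewed, at most 10 in all, crops included, and the job is handed in when it is done.

```bash
ls; mkdir -p pics; python3 - <<'E'
from plant import r, optics, job
import cv2
for n in ("scene","top"):
    c=optics.capture(n); cv2.imwrite(f"pics/{n}0.png",c["img"])
    print(n,{k:v for k,v in c.items() if k!="img"})
print(r.get_state(), r.pinch_z)
E
```

```text
pics
scene {'fovy': 53.52781229312147, 'cx': 325.4284291364487, 'cy': 240.56593040964268, 'eye': array([-0.14451734, -0.59368743,  0.4876684 ]), 'rotation': array([ 63.34824196,  -0.30978322, -55.77583646])}
top {'fovy': 42.36685957976939, 'cx': 321.4213381095818, 'cy': 238.31103133402448, 'eye': array([ 0.43589226, -0.15850729,  1.06979003]), 'rotation': array([  4.51385714,   0.31662133, -89.39765926])}
{'time_s': 0.1, 'joints': array([ 8.46298494e+01,  2.05882829e+01,  6.39043684e-01, -1.71045199e-02,
       -7.01354938e+01, -1.65063829e+01]), 'qd': array([-0.01376532, -0.13296102,  0.09839096,  0.0656675 , -0.00809588,
       -0.0722555 ]), 'joint_torque': array([-2.70290860e-03, -5.84163773e+01,  2.93749416e+01,  7.01546252e+00,
        1.01930456e-02, -4.34076003e-05]), 'tcp_pos': array([0.25137374, 0.62594764, 0.2056078 ]), 'eef_rot': array([ 1.79914190e+02, -8.65919112e-03, -2.18823510e+01]), 'contact_force': array([-0.63864353,  0.55920964, -0.31594362]), 'moment': array([-0.00293123, -0.01550126,  0.0141429 ]), 'gripper_force': 0.0, 'gripper_width': 0.08739091093409519} 0.0188
```

View pics/scene0.png

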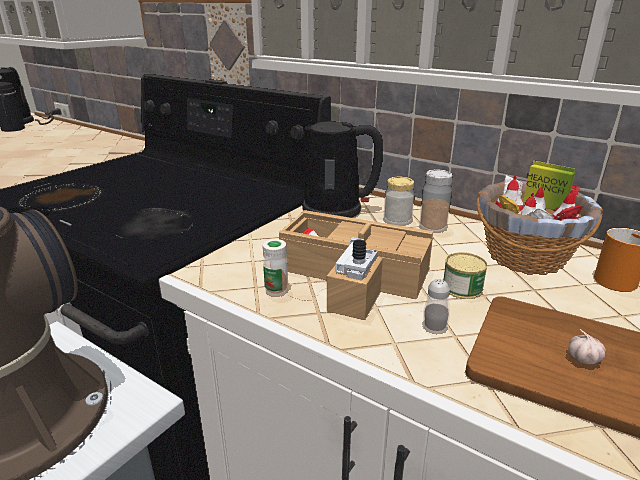

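View pics/top0.png

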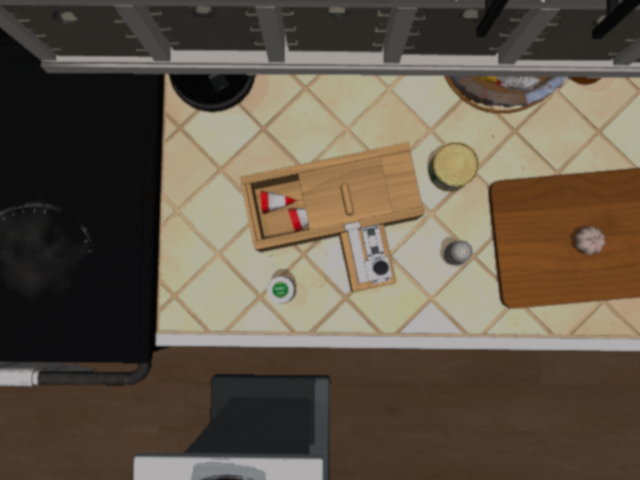

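The scene view shows the box, ledge, knob (358,250), jar, tin and mill. In the top view the box corners are near (242,178), (410,147), (424,213) and (258,249). The knob is at (380,267), the rib at (347,199), jar (281,290), mill (459,252) and tin (455,166).

```bash
cat > h.py <<'E'
import numpy as np, cv2
from scipy.spatial.transform import Rotation as R
from plant import r, optics
def ray(c,u,v):
    f=240/np.tan(np.radians(c["fovy"]/2))
    d=R.from_euler("xyz",c["rotation"],degrees=True).apply([(u-c["cx"])/f,-(v-c["cy"])/f,-1]); return np.array(c["eye"]),d
def onz(c,u,v,z):
    e,d=ray(c,u,v); return e+d*(z-e[2])/d[2]
def proj(c,p):
    f=240/np.tan(np.radians(c["fovy"]/2))
    q=R.from_euler("xyz",c["rotation"],degrees=True).inv().apply(np.array(p)-c["eye"])
    return c["cx"]+f*q[0]/-q[2], c["cy"]-f*q[1]/-q[2]
def tri(c1,p1,c2,p2):
    e1,d1=ray(c1,*p1);e2,d2=ray(c2,*p2);s=np.linalg.lstsq(np.c_[d1,-d2],e2-e1,rcond=None)[0]
    a,b=e1+s[0]*d1,e2+s[1]*d2; return (a+b)/2,np.linalg.norm(a-b)
E
python3 - <<'E'
from h import *
np.set_printoptions(precision=4,suppress=True)
t=optics.capture("top");s=optics.capture("scene")
def dark(c,x0,x1,y0,y1,th):
    g=c["img"][y0:y1,x0:x1].max(2); m=(g<th).astype(np.uint8)
    n,l,st,ce=cv2.connectedComponentsWithStats(m)
    return [(st[i].tolist(),ce[i]+[x0,y0]) for i in range(1,n) if st[i][4]>15]
print("knob top",dark(t,362,398,250,286,55)); print("knob scene",dark(s,345,372,235,275,60))
for n,p,z in (("knobtop",(380,267),.134),("rib",(347,199),.105),("c1",(242,178),.087),("c2",(410,147),.087),("c3",(424,213),.087),("c4",(258,249),.087),("led1",(354,290),.075),("led2",(395,283),.075),("jar",(281,290),.1),("tin",(455,166),.058),("mill",(459,252),.09)):
    print(n,onz(t,*p,z))
print(tri(t,(380,267),s,(358,241)))
a=cv2.resize(t["img"][135:300,235:435],None,fx=4,fy=3.6,interpolation=cv2.INTER_CUBIC)
a=cv2.resize(t["img"][140:300,235:435],(800,600) if 0 else (750,600),interpolation=cv2.INTER_CUBIC)
cv2.imwrite("pics/topcrop.png",a)  # scale 3.75, origin 235,140
E
```

```text
knob top [([12, 12, 13, 12, 120], array([380.325, 267.35 ]))]
knob scene [([8, 5, 13, 19, 195], array([358.7538, 248.7744]))]
knobtop [ 0.4672 -0.2414  0.134 ]
rib [ 0.5743 -0.1919  0.105 ]
c1 [ 0.6093 -0.0237  0.087 ]
c2 [ 0.6623 -0.2933  0.087 ]
c3 [ 0.5556 -0.3155  0.087 ]
c4 [ 0.4953 -0.0516  0.087 ]
led1 [ 0.4319 -0.2052  0.075 ]
led2 [ 0.4438 -0.2707  0.075 ]
jar [ 0.4308 -0.0901  0.1   ]
tin [ 0.6378 -0.3715  0.058 ]
mill [ 0.4936 -0.3702  0.09  ]
(array([ 0.468 , -0.2427,  0.1338]), np.float64(0.0030463381635494604))
```

View pics/topcrop.png

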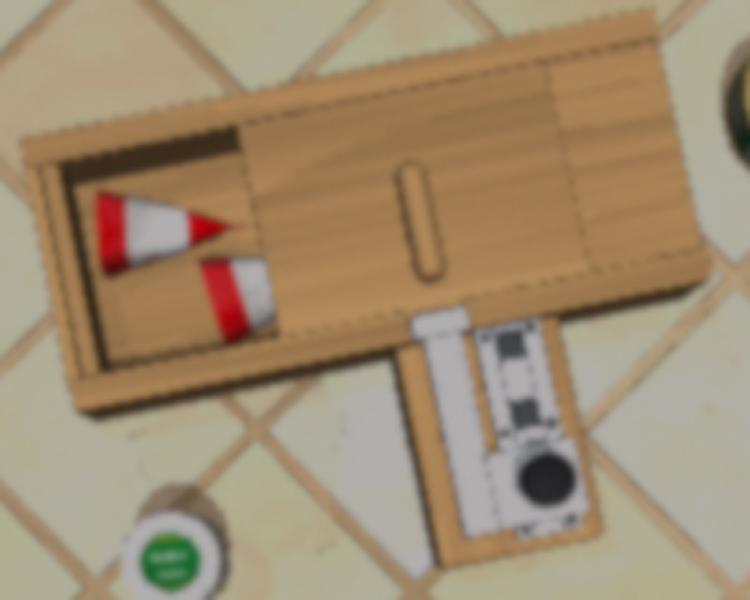

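The crop shows the rib from (408,163) to (432,280), the knob at (546,480), and the box corners at (23,138), (655,10), (708,258) and (82,400). The lid is partly open. Next I fit the box pose.

```bash
cat >> h.py <<'E'
def go(pos,yaw,roll=180,pitch=0):
    """print row shift (units of 30 mm) and turn from the present pose"""
    s=r.get_state(); A=R.from_euler("xyz",s["eef_rot"],degrees=True)
    B=R.from_euler("xyz",[roll,pitch,yaw],degrees=True)
    print("xyz",np.round(A.inv().apply(np.array(pos)-s["tcp_pos"])/.03,3),"rot",np.round((A.inv()*B).as_rotvec(degrees=True),2))
E
python3 - <<'E'
from h import *
np.set_printoptions(precision=4,suppress=True)
t=optics.capture("top")
px=lambda u,v:(235+(u+.5)/3.75-.5,140+(v+.5)/3.75-.5)
L=[((23,138),.087,-0,0)]
P=[((23,138),.087,(.06,.14)),((655,10),.087,(.06,-.14)),((708,258),.087,(-.06,-.14)),((82,400),.087,(-.06,.14)),
((443,567),.075,(-.158,0)),((602,532),.075,(-.158,-.072)),((546,480),.134,(-.13,-.048))]
W=np.array([onz(t,*px(*p),z)[:2] for p,z,_ in P]);B=np.array([b for *_,b in P])
wc,bc=W.mean(0),B.mean(0);w=(W-wc);b=B-bc
a=np.arctan2((b[:,0]*w[:,1]-b[:,1]*w[:,0]).sum(),(b*w).sum())
M=np.array([[np.cos(a),-np.sin(a)],[np.sin(a),np.cos(a)]]);o=wc-M@bc
print("yaw",np.degrees(a),"o",o);print("resid mm",(W-(B@M.T+o))*1000)
rib=np.array([onz(t,*px(*p),.105)[:2] for p in((408,163),(432,280))]);print("rib ends box",(rib-o)@M)
rc=(rib.mean(0)-o)@M;print("lid",rc[1]+.05)
k=M@[-.13,-.048]+o;print("knob world",k,"rib world",M@[-.012,rc[1]]+o)
go([*(M@[-.012,rc[1]]+o),.16],np.degrees(a))
E
```

```text
yaw 12.40394678132998 o [ 0.5853 -0.1687]
resid mm [[-2.0368 -2.6701]
 [-4.0285  0.3573]
 [ 6.1466  3.6568]
 [ 3.011  -4.2813]
 [-0.408  -0.633 ]
 [-0.2641  1.9019]
 [-2.42    1.6683]]
rib ends box [[ 0.0101 -0.0201]
 [-0.0403 -0.0197]]
lid 0.030129693721203346
knob world [ 0.4686 -0.2435] rib world [ 0.5778 -0.1906]
xyz [20.243 21.21   1.552] rot [  0.05   0.01 -34.28]
```

```bash
python3 -m crank '[{"xyz":[2,2,0],"delta_rot":[0,0,-10],"claw":0},{"xyz":[4,4,0],"delta_rot":[0,0,-20],"claw":0.2},{"xyz":[6,6,0],"delta_rot":[0,0,-30],"claw":0.4},{"xyz":[20.24,21.2,0],"delta_rot":[0,0,-34.3],"claw":0.4},{"xyz":[20.24,21.2,0],"delta_rot":[0,0,-34.3],"claw":0.4},{"xyz":[20.24,21.2,0],"delta_rot":[0,0,-34.3],"claw":0.4},{"xyz":[20.24,21.2,0],"delta_rot":[0,0,-34.3],"claw":0.4},{"xyz":[20.24,21.2,0],"delta_rot":[0,0,-34.3],"claw":0.4},{"xyz":[20.24,21.2,0],"delta_rot":[0,0,-34.3],"claw":0.4},{"xyz":[20.24,21.2,0],"delta_rot":[0,0,-34.3],"claw":0.4},{"xyz":[20.24,21.2,0],"delta_rot":[0,0,-34.3],"claw":0.4},{"xyz":[20.24,21.2,0],"delta_rot":[0,0,-34.3],"claw":0.4},{"xyz":[20.24,21.2,0],"delta_rot":[0,0,-34.3],"claw":0.4},{"xyz":[20.24,21.2,1.5],"delta_rot":[0,0,-34.3],"claw":0.4},{"xyz":[20.24,21.2,1.5],"delta_rot":[0,0,-34.3],"claw":0.4},{"xyz":[20.24,21.2,1.5],"delta_rot":[0,0,-34.3],"claw":0.4},{"xyz":[20.24,21.2,1.5],"delta_rot":[0,0,-34.3],"claw":0.4}]'
python3 - <<'E'
from h import *
s=r.get_state();print(s["time_s"],s["tcp_pos"],s["eef_rot"],s["gripper_width"],s["joints"])
go([.5778,-.1906,.088],12.4)
for n in("scene","top"): cv2.imwrite(f"pics/{n}1.png",optics.capture(n)["img"])
a=cv2.imread("pics/scene1.png")[150:330,230:470];b=cv2.imread("pics/top1.png")[100:300,220:460]
cv2.imwrite("pics/b1.png",np.hstack([cv2.resize(a,(400,300)),cv2.resize(b,(400,300))]))
E
```

```text
time_s: 2.38
tcp_pos: [0.5783, -0.1893, 0.1624]
eef_rot: [180.0, -0.1, 12.5]
contact_force: [0.3, 0.4, 0.7]
gripper_width: 0.0526
gripper_force: 0.0
2.375 [ 0.57828749 -0.18932162  0.16238734] [ 1.79979071e+02 -6.15677814e-02  1.24689134e+01] 0.052645209514195095 [ 2.50846430e-01  1.61095898e+01 -1.16983388e+01  8.39992130e-03
 -6.21274691e+01  1.02214133e+02]
xyz [-0.028  0.037  2.48 ] rot [ 0.02 -0.06  0.07]
```

View pics/b1.png

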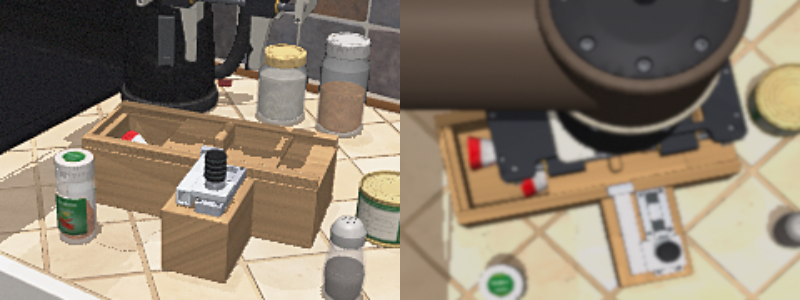

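The arm hides the rib in the top view and nothing has been disturbed. There is about ±20 mm of margin around the rib, so I go down and pinch it.

```bash
python3 -m crank '[{"xyz":[0,0.03,1.2],"delta_rot":[0,0,0],"claw":0.4},{"xyz":[0,0.03,2.0],"delta_rot":[0,0,0],"claw":0.4},{"xyz":[0,0.03,2.45],"delta_rot":[0,0,0],"claw":0.4},{"xyz":[0,0.03,2.45],"delta_rot":[0,0,0],"claw":0.4},{"xyz":[0,0.03,2.45],"delta_rot":[0,0,0],"claw":1},{"xyz":[0,0.03,2.45],"delta_rot":[0,0,0],"claw":1},{"xyz":[0,0.03,2.45],"delta_rot":[0,0,0],"claw":1},{"xyz":[0,0.03,2.45],"delta_rot":[0,0,0],"claw":1},{"xyz":[0,0.03,2.45],"delta_rot":[0,0,0],"claw":1}]' 12
```

```text
time_s: 3.6
tcp_pos: [0.5782, -0.191, 0.088]
eef_rot: [180.0, -0.0, 12.4]
contact_force: [0.4, -1.1, -0.1]
gripper_width: 0.0081
gripper_force: 0.0
```

```bash
python3 - <<'E'
from h import *
s=r.get_state();print(s["gripper_width"],s["gripper_force"],s["tcp_pos"])
c=optics.capture("scene");print(proj(c,s["tcp_pos"]),proj(c,[.5778,-.1906,.105]))
cv2.imwrite("pics/s2.png",cv2.resize(c["img"][150:330,270:470],(667,600),interpolation=cv2.INTER_CUBIC))
E
```

```text
0.008116615251017631 0.0 [ 0.5782082  -0.19100471  0.08803658]
(np.float64(362.50591449578803), np.float64(234.2659488776483)) (np.float64(362.5730516554329), np.float64(226.29345105693108))
```

View pics/s2.png

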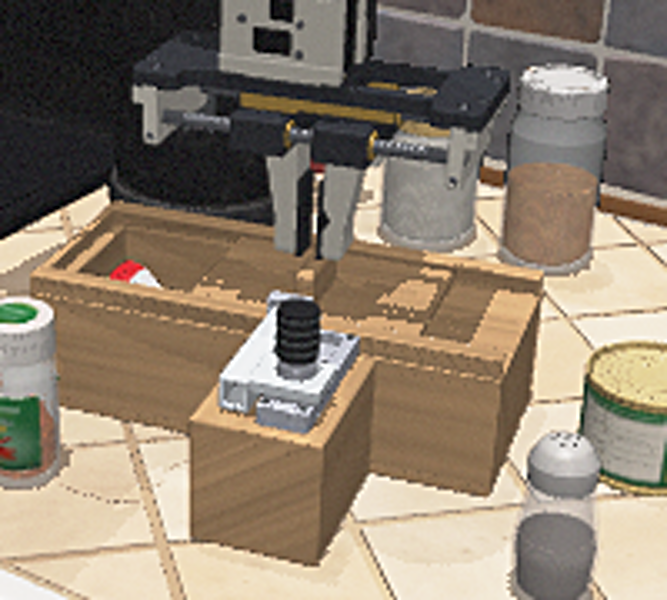

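```bash
python3 - <<'E'
from h import *
c=optics.capture("scene");t=optics.capture("top")
a=np.radians(12.4);M=np.array([[np.cos(a),-np.sin(a)],[np.sin(a),np.cos(a)]]);o=np.array([.5853,-.1687])
for n,b in dict(corner_nr=(-.06,-.14,.075),corner_fr=(.06,-.14,.075),corner_nl=(-.06,.14,.075),corner_base=(-.06,-.14,0),led_l=(-.158,0,.075),led_r=(-.158,-.072,.075),knobtop=(-.13,-.048,.134),ribnear=(-.037,-.02,.105),ribnearbot=(-.037,-.02,.082),ribfar=(.013,-.02,.105)).items():
    p=[*(M@b[:2]+o),b[2]];u,v=proj(c,p);print(n,"scenecrop",round((u-270)/.3),round((v-150)/.3),"topcrop",[round((q-k)*3.75) for q,k in zip(proj(t,p),(235,140))])
s=r.get_state();print(s["time_s"],s["gripper_width"],s["gripper_force"])
E
```

```text
corner_nr scenecrop 495 377 topcrop [711, 274]
corner_fr scenecrop 537 286 topcrop [651, 6]
corner_nl scenecrop 23 288 topcrop [74, 407]
corner_base scenecrop 482 496 topcrop [685, 294]
led_l scenecrop 181 413 topcrop [440, 565]
led_r scenecrop 316 442 topcrop [605, 530]
knobtop scenecrop 292 303 topcrop [549, 473]
ribnear scenecrop 295 272 topcrop [430, 271]
ribnearbot scenecrop 294 308 topcrop [428, 277]
ribfar scenecrop 322 238 topcrop [405, 155]
3.75 0.000884458221773518 0.0
```

```bash
python3 - <<'E'
from h import *
c=optics.capture("scene");b=cv2.imread("pics/scene0.png")
f=lambda i:cv2.resize(i[195:275,310:410],None,fx=4,fy=4,interpolation=cv2.INTER_CUBIC)
s=r.get_state();print(s["tcp_pos"],s["eef_rot"],s["contact_force"],s["joints"])
t=optics.capture("top")["img"]; t0=cv2.imread("pics/top0.png")
g=lambda i:cv2.resize(i[140:260,300:450],(400,280),interpolation=cv2.INTER_CUBIC)
cv2.imwrite("pics/s3.png",np.vstack([np.hstack([f(b),f(c["img"])])[:320],np.hstack([g(t0),g(t)])]))
E
```

```text
[ 0.57821605 -0.19096219  0.08792403] [-1.79999748e+02  2.74514946e-03  1.24241459e+01] [0.28026041 0.00925359 0.15304586] [ 8.32733832e-02  2.00985860e+01 -1.67003291e+01  4.24760345e-04
 -5.32038206e+01  1.02340618e+02]
```

View pics/s3.png

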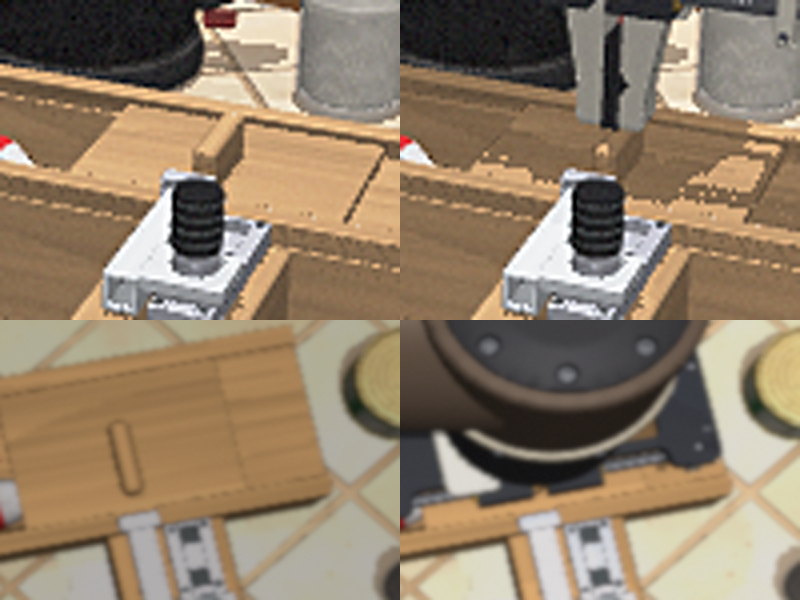

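The shut fingertips show at scene (361,227), just over the rib top and about 18 mm higher than the reported TCP. The rib has not moved. I reopen the fingers and go down in small steps, watching the force.

```bash
python3 -m crank '[{"xyz":[0,0,0],"delta_rot":[0,0,0],"claw":0.4},{"xyz":[0,0,0],"delta_rot":[0,0,0],"claw":0.4},{"xyz":[0,0,0],"delta_rot":[0,0,0],"claw":0.4},{"xyz":[0,0,0],"delta_rot":[0,0,0],"claw":0.4},{"xyz":[0,0,0],"delta_rot":[0,0,0],"claw":0.4},{"xyz":[0,0,0.1],"delta_rot":[0,0,0],"claw":0.4},{"xyz":[0,0,0.2],"delta_rot":[0,0,0],"claw":0.4},{"xyz":[0,0,0.2],"delta_rot":[0,0,0],"claw":0.4}]'
```

```text
time_s: 4.85
tcp_pos: [0.5779, -0.1909, 0.0815]
eef_rot: [-180.0, 0.0, 12.4]
contact_force: [0.2, 0.1, -0.2]
gripper_width: 0.0527
gripper_force: 0.0
```

```bash
python3 - <<'E'
from h import *
c=optics.capture("scene");s=r.get_state();print(s["tcp_pos"],s["contact_force"],s["gripper_width"],proj(c,s["tcp_pos"]))
cv2.imwrite("pics/s4.png",cv2.resize(c["img"][185:265,310:410],(750,600),interpolation=cv2.INTER_CUBIC))
E
```

```text
[ 0.57805711 -0.19093577  0.08170883] [0.15847786 0.16543633 0.70852187] 0.05267227377347795 (np.float64(362.3032225264332), np.float64(237.2338601777205))
```

View pics/s4.png

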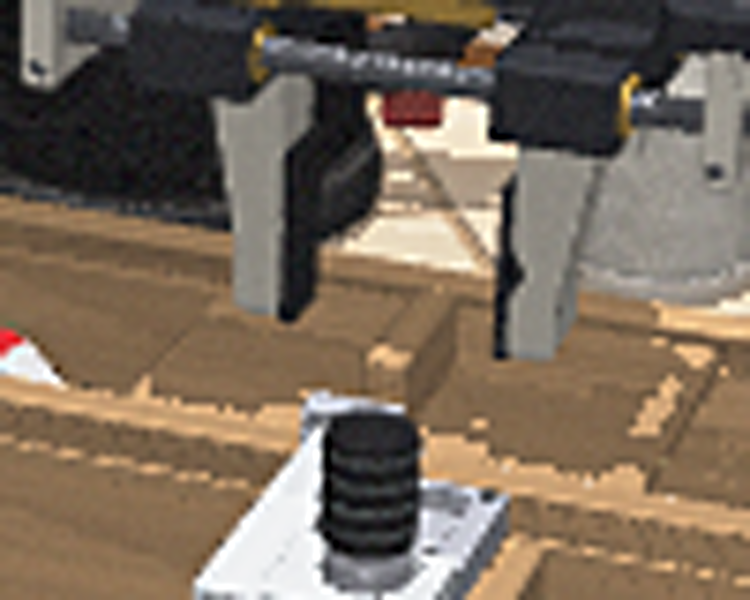

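The rib sits between the fingers, with pad tips at (349,228) and (377,232), so they are still about 15 mm above the reported height. I go down 10 mm more and close.

```bash
python3 -m crank '[{"xyz":[0,0,0.15],"delta_rot":[0,0,0],"claw":0.4},{"xyz":[0,0,0.33],"delta_rot":[0,0,0],"claw":0.4},{"xyz":[0,0,0.33],"delta_rot":[0,0,0],"claw":0.9},{"xyz":[0,0,0.33],"delta_rot":[0,0,0],"claw":0.9},{"xyz":[0,0,0.33],"delta_rot":[0,0,0],"claw":0.9},{"xyz":[0,0,0.33],"delta_rot":[0,0,0],"claw":0.9},{"xyz":[0,0,0.33],"delta_rot":[0,0,0],"claw":0.9},{"xyz":[0,0,0.33],"delta_rot":[0,0,0],"claw":0.9}]' 15
```

```text
time_s: 5.9
tcp_pos: [0.5784, -0.191, 0.0722]
eef_rot: [180.0, -0.0, 12.4]
contact_force: [-0.1, 0.1, 0.5]
gripper_width: 0.0118
gripper_force: 15.0
```

```bash
python3 -m crank '[{"xyz":[0,-0.3,0],"delta_rot":[0,0,0],"claw":1},{"xyz":[0,-0.7,0],"delta_rot":[0,0,0],"claw":1},{"xyz":[0,-1.1,0],"delta_rot":[0,0,0],"claw":1},{"xyz":[0,-1.5,0],"delta_rot":[0,0,0],"claw":1},{"xyz":[0,-1.9,0],"delta_rot":[0,0,0],"claw":1},{"xyz":[0,-2.3,0],"delta_rot":[0,0,0],"claw":1},{"xyz":[0,-2.55,0],"delta_rot":[0,0,0],"claw":1},{"xyz":[0,-2.7,0],"delta_rot":[0,0,0],"claw":1},{"xyz":[0,-2.8,0],"delta_rot":[0,0,0],"claw":1},{"xyz":[0,-2.8,0],"delta_rot":[0,0,0],"claw":1}]'
```

```text
time_s: 7.15
tcp_pos: [0.5604, -0.1096, 0.0722]
eef_rot: [179.9, -0.0, 12.4]
contact_force: [1.0, -3.9, 1.5]
gripper_width: 0.0117
gripper_force: 15.0
```

```bash
python3 -m crank '[{"xyz":[0,-0.05,0],"delta_rot":[0,0,0],"claw":1},{"xyz":[0,-0.1,0],"delta_rot":[0,0,0],"claw":1},{"xyz":[0,-0.13,0],"delta_rot":[0,0,0],"claw":1},{"xyz":[0,-0.13,0],"delta_rot":[0,0,0],"claw":1},{"xyz":[0,-0.13,0],"delta_rot":[0,0,0],"claw":1}]'
```

```text
time_s: 7.78
tcp_pos: [0.5603, -0.1093, 0.0722]
eef_rot: [179.7, 0.0, 12.4]
contact_force: [7.8, -24.4, -4.9]
gripper_width: 0.0123
gripper_force: 15.0
```

The lid is against its end stop: 25 N and no further travel. I back off, open and rise, then work out the move to the knob.

```bash
python3 -m crank '[{"xyz":[0,0.13,0],"delta_rot":[0,0,0],"claw":1},{"xyz":[0,0.13,0],"delta_rot":[0,0,0],"claw":0.4},{"xyz":[0,0.13,0],"delta_rot":[0,0,0],"claw":0.4},{"xyz":[0,0.13,0],"delta_rot":[0,0,0],"claw":0.4},{"xyz":[0,0.13,-1],"delta_rot":[0,0,0],"claw":0.4},{"xyz":[0,0.13,-2.5],"delta_rot":[0,0,0],"claw":0.4},{"xyz":[0,0.13,-2.5],"delta_rot":[0,0,0],"claw":0.4},{"xyz":[0,0.13,-2.5],"delta_rot":[0,0,0],"claw":0.4}]'
python3 - <<'E'
from h import *
t=optics.capture("top");g=t["img"][250:286,362:398].max(2);m=(g<55).astype(np.uint8)
n,l,st,ce=cv2.connectedComponentsWithStats(m);i=1+st[1:,4].argmax();p=ce[i]+[362,250];print(st[i],p,onz(t,*p,.13))
k=onz(t,*p,.134)[:2];print("knob",k)
go([*k,.147],12.4)
E
```

```text
time_s: 8.78
tcp_pos: [0.5598, -0.1085, 0.1468]
eef_rot: [-180.0, -0.0, 12.4]
contact_force: [-0.1, 0.3, -1.2]
gripper_width: 0.0527
gripper_force: 0.0
[ 13  12  12  11 108] [380.40740741 267.15740741] [ 0.46706557 -0.24240932  0.13      ]
knob [ 0.46693288 -0.24205221]
xyz [-3.969  3.679 -0.023] rot [-0.03  0.07  0.03]
```

```bash
python3 -m crank '[{"xyz":[-1.5,1.5,0],"delta_rot":[0,0,0],"claw":0.4},{"xyz":[-3.95,3.72,0],"delta_rot":[0,0,0],"claw":0.4},{"xyz":[-3.95,3.72,0],"delta_rot":[0,0,0],"claw":0.4},{"xyz":[-3.95,3.72,0],"delta_rot":[0,0,0],"claw":0.4},{"xyz":[-3.95,3.72,0],"delta_rot":[0,0,0],"claw":0.4},{"xyz":[-3.95,3.72,0.6],"delta_rot":[0,0,0],"claw":0.4},{"xyz":[-3.95,3.72,1.2],"delta_rot":[0,0,0],"claw":0.4},{"xyz":[-3.95,3.72,1.5],"delta_rot":[0,0,0],"claw":0.4},{"xyz":[-3.95,3.72,1.5],"delta_rot":[0,0,0],"claw":0.4}]'
python3 - <<'E'
from h import *
c=optics.capture("scene");s=r.get_state();print(s["tcp_pos"],s["contact_force"],proj(c,s["tcp_pos"]))
cv2.imwrite("pics/s5.png",cv2.resize(c["img"][190:310,290:440],(750,600),interpolation=cv2.INTER_CUBIC))
E
```

```text
time_s: 9.95
tcp_pos: [0.4684, -0.2428, 0.1014]
eef_rot: [-180.0, 0.1, 12.5]
contact_force: [0.0, -0.2, 0.2]
gripper_width: 0.0528
gripper_force: 0.0
[ 0.46876206 -0.24305343  0.10201694] [-1.06676261 -0.53351237  0.3818763 ] (np.float64(356.80710095512876), np.float64(257.76864669219276))
```

View pics/s5.png

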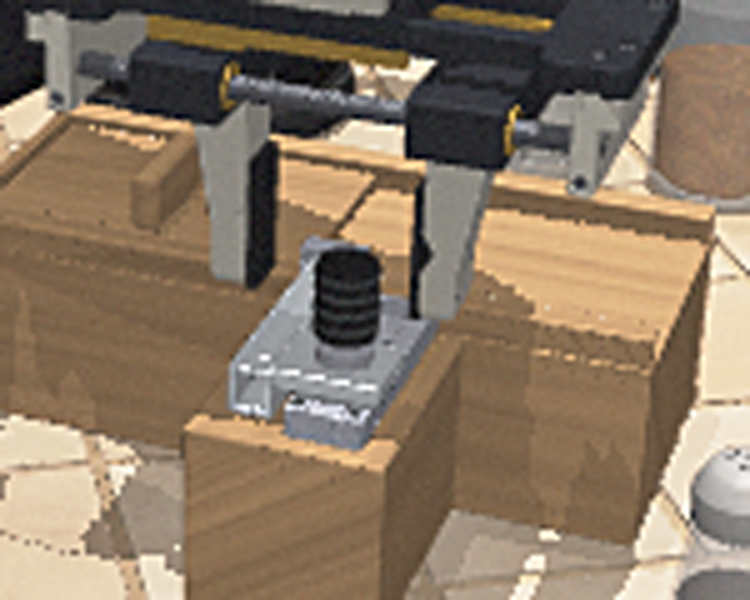

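The lid is shut, with its seam at crop (355,200). The knob (347,298) lies between the pads, whose tip midpoint is (338,300). That puts the tips near z 0.119, so I go 15 mm lower and grip.

```bash
python3 -m crank '[{"xyz":[0,0.05,0.25],"delta_rot":[0,0,0],"claw":0.4},{"xyz":[0,0.05,0.47],"delta_rot":[0,0,0],"claw":0.4},{"xyz":[0,0.05,0.47],"delta_rot":[0,0,0],"claw":0.4},{"xyz":[0,0.05,0.47],"delta_rot":[0,0,0],"claw":1},{"xyz":[0,0.05,0.47],"delta_rot":[0,0,0],"claw":1},{"xyz":[0,0.05,0.47],"delta_rot":[0,0,0],"claw":1},{"xyz":[0,0.05,0.47],"delta_rot":[0,0,0],"claw":1},{"xyz":[0,0.05,0.47],"delta_rot":[0,0,0],"claw":1},{"xyz":[0,0.05,0.47],"delta_rot":[0,0,0],"claw":1}]' 45
```

```text
time_s: 11.12
tcp_pos: [0.469, -0.2452, 0.0882]
eef_rot: [180.0, -0.0, 12.4]
contact_force: [0.3, -4.1, -0.2]
gripper_width: 0.0206
gripper_force: 45.0
```

```bash
python3 -m crank '[{"xyz":[0,0,-0.15],"delta_rot":[0,0,0],"claw":1},{"xyz":[0,0,-0.3],"delta_rot":[0,0,0],"claw":1},{"xyz":[0,0,-0.45],"delta_rot":[0,0,0],"claw":1},{"xyz":[0,0,-0.45],"delta_rot":[0,0,0],"claw":1},{"xyz":[0,0,-0.45],"delta_rot":[0,0,0],"claw":1}]'
```

```text
time_s: 11.75
tcp_pos: [0.4687, -0.2451, 0.1009]
eef_rot: [180.0, 0.0, 12.4]
contact_force: [2.4, -6.0, -7.0]
gripper_width: 0.0209
gripper_force: 45.0
```

```bash
python3 -m crank '[{"xyz":[0.2,0,0],"delta_rot":[0,0,0],"claw":1},{"xyz":[0.4,0,0],"delta_rot":[0,0,0],"claw":1},{"xyz":[0.6,0,0],"delta_rot":[0,0,0],"claw":1},{"xyz":[0.8,0,0],"delta_rot":[0,0,0],"claw":1},{"xyz":[1.0,0,0],"delta_rot":[0,0,0],"claw":1},{"xyz":[1.0,0,0],"delta_rot":[0,0,0],"claw":1},{"xyz":[1.0,0,0],"delta_rot":[0,0,0],"claw":1}]'
```

```text
time_s: 12.62
tcp_pos: [0.4978, -0.2387, 0.1006]
eef_rot: [-180.0, 0.1, 12.4]
contact_force: [1.4, -6.8, -7.8]
gripper_width: 0.0207
gripper_force: 45.0
```

```bash
python3 -m crank '[{"xyz":[0,0,0.1],"delta_rot":[0,0,0],"claw":1},{"xyz":[0,0,0.2],"delta_rot":[0,0,0],"claw":1},{"xyz":[0,0,0.3],"delta_rot":[0,0,0],"claw":1},{"xyz":[0,0,0.4],"delta_rot":[0,0,0],"claw":1},{"xyz":[0,0,0.45],"delta_rot":[0,0,0],"claw":1},{"xyz":[0,0,0.45],"delta_rot":[0,0,0],"claw":1},{"xyz":[0,0,0.45],"delta_rot":[0,0,0],"claw":1}]'
```

```text
time_s: 13.5
tcp_pos: [0.4983, -0.2387, 0.0882]
eef_rot: [180.0, -0.0, 12.4]
contact_force: [0.9, -4.7, -0.5]
gripper_width: 0.021
gripper_force: 45.0
```

```bash
python3 -m crank '[{"xyz":[0,0,0.04],"delta_rot":[0,0,0],"claw":1},{"xyz":[0,0,0.04],"delta_rot":[0,0,0],"claw":1},{"xyz":[0,0,0.04],"delta_rot":[0,0,0],"claw":1},{"xyz":[0,0,0.04],"delta_rot":[0,0,0],"claw":1}]'
python3 - <<'E'
from h import *
c=optics.capture("scene")
cv2.imwrite("pics/s6.png",cv2.resize(c["img"][190:310,290:440],(750,600),interpolation=cv2.INTER_CUBIC))
E
```

```text
time_s: 14.0
tcp_pos: [0.4991, -0.2387, 0.088]
eef_rot: [179.9, -0.1, 12.5]
contact_force: [0.1, -3.0, 6.9]
gripper_width: 0.0214
gripper_force: 45.0
```

View pics/s6.png

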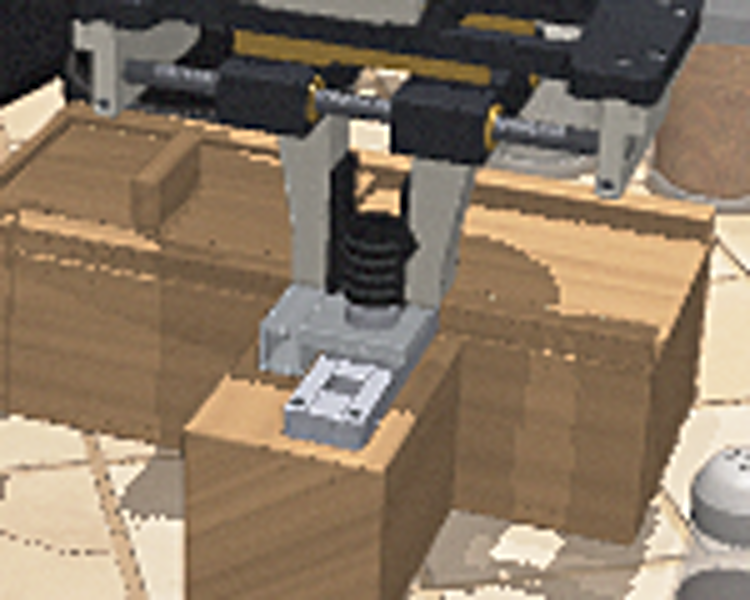

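The bar has moved on one hole: the first hole is open at crop (345,385). The collar sits low on the carriage, the lid rib is still at its shut place (165,180), and the knob is held at 45 N. The plunger is on its bottom stop, so I hand in.

```bash
python3 -c "
from plant import job
print(job.close_job())"
```

```text
the job is handed in; nothing more can be done
None
```

The lid is shut against its end stop, the lock bar stands at the middle hole with the pin seated, and the gripper still holds the knob at 45 N; the job is handed in at about 14 s, with no verdict returned.

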